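Tare the empty sample tray from under the drying rack

TASK

Put the empty wooden sample tray on the scale to tare it: take the jar off the scale and stand it upright on the bench, and slide the empty tray out along the bench until all of it is clear of the low rack's overhanging deck. Then lift the tray and set it down gently in the middle of the scale's pan and square to it, the tray's long side along the pan's long side. Leave the full tray and everything else where it is.

Things in the scene. Friction and masses are not known exactly. Their poses are not given: they have to be found in the camera images.
- tray: The empty sample tray, loose: wooden frame 180 mm long (x) by 150 mm wide (y), boards 10 mm thick, 38 mm high; dark wire-mesh bottom, its upper face 5 mm above the underside; 0.2 to 0.35 kg. Origin: centre of the underside, z up. Starts flat on the bench in one of the rack's two bays, its front end (-x) sticking 60 to 90 mm out from under the deck. Nothing stands in front of it.
- batten (a point): Middle of the wooden batten across the empty tray (along its y), on the tray's centre, 35 mm above its underside; same axes as the tray. The batten is 14 mm wide (x), 146 mm long (y), from 24 to 46 mm above the underside, so fingers can go down on both sides of it and grip it. Under the deck it has only 10 mm above it.
- full_tray: A tray of the same build and size, filled with one layer of brown dried fruit (fixed in it), about 0.75 kg, in the other bay of the rack. Origin: centre of the underside. Leave it.
- rack: Low bench rack, fixed. Origin: on the bench midway between its two bays, 80 mm in front of the deck's front edge; x points into the rack. Bays 160 mm wide, centred at y = -91 and +91 mm, between 22 mm pipe posts and 24 mm high sills at y = -182, 0, +182 mm. Trays come out towards -x. Trays of fruit fixed on the deck (x = 130 to 280 mm) reach 111 mm high, rear posts (x = 278 mm) 204 mm.
- lip (a point): Middle of the lower front edge of the rack's overhanging plank deck: x = 80 mm, z = 56 mm in the rack's frame, same axes. The deck is 18 mm thick (top 74 mm above the bench) and reaches 210 mm back and 193 mm to either side from here.
- pan (a point): Centre of the top face of the scale's steel pan, 60 mm above the bench; the pan is 210 mm long (this frame's x) by 170 mm wide (y), rigid. The fixed grey scale below is no larger than the pan except for a low console that reaches to x = -150 mm, 42 mm high.
- jar: Closed amber jar with white lid, 56 mm diameter, 90 mm high, about 0.22 kg, standing on the pan within 35 mm of its centre. Origin: centre of its underside. To be stood anywhere free on the bench; the bench on the side of the scale away from the rack is empty for more than 200 mm.
- bowl: White bowl, 100 mm across the rim, 42 mm high, loose, standing in front of the full tray. Origin: centre of its underside. Leave it.
- bottle: White closed bottle, 60 mm diameter, 150 mm high, loose, behind the scale. Origin: centre of its underside. Leave it.
- tin: Steel tin, 73 mm diameter, 103 mm high, loose, behind the scale. Origin: centre of its underside. Leave it.
- brush: Flat wooden bench brush, 200 mm long (its x) by 34 mm wide, 32 mm high, lying between scale and rack with its bristles down. Origin: on the bench under its middle. Leave it.
- tongs: Steel serving tongs lying on the front strip of the rack's deck, 150 mm long (along y), 34 mm wide, 12 mm high, loose. Origin: centre of the underside, 74 mm above the bench. Leave them.
There are look-alikes about, which are no part of the job. What is shaped like the tray but red is not meant.

How it is judged:
On the way:
1. the empty tray, flat on the bench, is wholly out from under the rack's deck (x of tray in the frame of rack below -0.006 m and height (world z) of tray below 0.006 m and angle between tray's own z axis and vertical below 0.05 rad), for 0.2 s.
At the end, for the whole second after the job is handed in: The empty tray rests flat on the pan, right side up, its centre within 20 mm of the pan's centre and its long side within 0.17 rad (10 degrees) of the pan's long side; the jar stands upright on the bench; both at rest (horizontal distance between tray and pan below 0.02 m and angle between the x axis of tray and the x axis of pan, either way round below 0.17 rad and z of tray in the frame of pan between -0.005 and 0.005 m and angle between tray's own z axis and vertical below 0.05 rad and linear speed of each of tray, jar below 0.02 m/s and height (world z) of jar below 0.006 m and angle between jar's own z axis and vertical below 0.06 rad); the robot touches nothing.
It fails at once if the full tray is shifted by more than 15 mm (distance of full_tray from where it was at the start of the episode above 0.015 m).
It fails at once if the bowl, bottle, tin, brush or tongs are shifted by more than 20 mm (distance of any of bowl, bottle, tin, brush, tongs from where it was at the start of the episode above 0.02 m).
It fails at once if the tray is dropped onto the scale (faster than 0.5 m/s close above the pan) (horizontal distance between tray and pan below 0.06 m and z of tray in the frame of pan below 0.06 m and linear speed of tray above 0.5 m/s).
It also fails if it takes over 70 s, if anything falls off the work surface, if the arm or the gripper's body presses on something with over 40 N, if the wrist force passes 120 N, or if a joint passes its speed limit or range.

ROBOT

A 7-joint arm with a two-finger parallel gripper is mounted at the origin on the work surface. World frame = base frame: x ahead of the robot, y to its left, z up, the work surface at z = 0. Lengths are in m, angles in rad, forces in N, time in s.
With the tool pointing down it reaches from about 0.35 to 0.9 m from the base axis. Payload 8.1 kg.
Tool frame: the origin (TCP) lies between the finger pads; the fingertips stand 22 mm ahead of it and the grasp point (between the pads) lies 3 mm ahead of it; z points along the fingers, x is the direction in which the jaws open and shut, and the axes are right-handed (so a half turn about z gives the same grasp; the last joint's range is limited). The gripper opens to 92 mm and grips with 3 to 60 N. Pads are 19 mm wide; open, the fingers measure 130 mm over their backs; the gripper's body (75 mm by 190 mm) begins 47 mm behind the grasp point.
Start: joints at [1.077, 0.434, 0.025, 1.573, -0.012, 1.134, -0.075], TCP at [0.238, -0.578, 0.249] pointing down, gripper open.
Joint ranges: [-2.62, 2.62], [-0.44, 2.09], [-1.27, 1.32], [0.08, 2.57], [-1.32, 4.46], [0.12, 2], [-2.74, 2.74]. Speed limits (rad/s): [2.22, 2.22, 3.01, 3.01, 3.14, 3.14, 3.14].

INTERFACE

Orientations are given as a rotation vector (axis times angle).
In Python, from cell import arm, vision, order gives the robot as it stands.
- The arm moves only by the tool apply_moves, never from a script. Its argument "commands" is a list of rows, each a list of 6 numbers: the shift along the tool's x, y, z in cm, then the turn, a rotation vector about the tool's x, y, z in rad. A call has 1 to 5 rows; each row shifts and turns the commanded pose from where the row before left it, along the tool's axes as they then stand; what a row does not reach is not made up. A row lasts 1/10 s, in which the tool goes at most 50 mm and 8.59 degrees, less where a joint would pass 70% of its speed; a pose out of reach is approached as far as the arm can. A call with a gripper value outside its range is refused whole. "claw" is the closure, from -1 (fully open) to 1 (shut), so that 0 is half open, set as the call begins (left out, the last holds). The fingers move at their own pace and stop on an object; "newtons" is the grip in N (left out, the last holds). Time passes only in rows, so rows that do not move let the fingers close. It gives the time, the measured TCP pose, the force and the opening at its end, in the units of the state.
- arm.observe(): the state, without advancing time (a new reading comes with each control period).
- vision.get_image(name): name is "scene" or "top"; returns (picture, depth): 420x560x3 uint8, red, green, blue; 420x560 float32, m along the optical axis (not along the pixel's ray), 0 where there is no reading.
- vision.get_calibration(name): a dict with "K" (3x3 intrinsics, pixels), "R" (3x3) and "t" (3): a world point X has camera coordinates R X + t. Camera axes: x right, y down, z forward; pixel columns grow to the right and rows downward; lengths in m; the calibration is good to about 2 mm. A picture is of the moment at which its call begins. get_calibration takes no time and is no camera call.
- order.sign_off(): hands the job in, once; it reports no verdict.
The state is a dict: "clock": time; "joints": joint angles; "dq": joint speeds; "joint_efforts": joint torques, N m; "position": TCP position; "ee_rot": TCP orientation; "force": force on the tool from outside, world axes, zero at the start; "ft_torque": the same for the moment, N m; "width": opening from 0.0 (shut) to 1.0 (fully open).
Only numpy, scipy, OpenCV 4.12 (cv2) and the standard library are available. Lean on these libraries where they do the work, as an engineer would, in place of code of your own. Each camera call takes 0.05 s, during which the arm holds its last target.

## Working session

There is one attempt and no reset: what is moved stays moved. The work goes in short steps, Python scripts to look and compute and a tool call to move; the robot and the scene stay as the last step left them, time stands still between calls to the robot, and variables do not carry over. Pictures are saved under pics/ and viewed, and the job is handed in when it is done.

Besides the shell and the picture viewer there is one more tool, called after "Emit:" by a JSON object that holds its "op" and its "data", one argument or row to a line. apply_moves: Moves the arm, as the interface text tells. Its arguments: {"type":"object","properties":{"commands":{"type":"array","items":{"type":"array","items":{"type":"number"}}},"claw":{"type":"number"},"newtons":{"type":"number"}},"required":["commands"]}

```bash
ls; mkdir -p pics; python3 - <<'E'
from cell import arm, vision, order
import cv2,numpy as np
print(arm.observe())
for n in("scene","top"):
    p,d=vision.get_image(n); cv2.imwrite(f"pics/{n}0.png",p[:,:,::-1]); np.save(f"pics/{n}0.npy",d)
    print(n,{k:np.round(v,4).tolist() for k,v in vision.get_calibration(n).items()})
E
```

```text
pics
{'clock': 0.0, 'joints': array([ 1.07738061,  0.43524417,  0.02495879,  1.57408175, -0.01158267,
        1.13401174, -0.07511502]), 'dq': array([-1.51593458e-03,  1.41396680e-03,  5.77188873e-06,  9.55701613e-04,
        1.24594978e-03,  1.66615528e-03,  1.59204053e-06]), 'joint_efforts': array([-3.10181713e-04, -6.67841792e+01,  9.84654464e-01, -3.14451635e+01,
       -6.05817069e-02,  4.27524000e-02,  9.65462914e-05]), 'position': array([ 0.23786058, -0.5774541 ,  0.24793757]), 'ee_rot': array([-2.60980783e+00,  1.74749675e+00,  2.21401224e-03]), 'force': array([-0.78208172, -0.25237923, -0.28343517]), 'ft_torque': array([ 0.01157417, -0.01112421,  0.00226361]), 'width': 1.000547332012722}
scene {'K': [[464.3964, 0.0, 276.0234], [0.0, 464.3964, 211.7626], [0.0, 0.0, 1.0]], 'R': [[-0.6131, 0.7899, -0.0078], [0.5687, 0.4346, -0.6984], [-0.5483, -0.4326, -0.7157]], 't': [0.2817, -0.2227, 1.7418]}
top {'K': [[403.8076, 0.0, 288.1886], [0.0, 403.8076, 208.1897], [0.0, 0.0, 1.0]], 'R': [[-0.0046, -1.0, 0.0045], [-0.9833, 0.0037, -0.1817], [0.1817, -0.0053, -0.9833]], 't': [0.0123, 0.5046, 0.99]}
```

View pics/scene0.png

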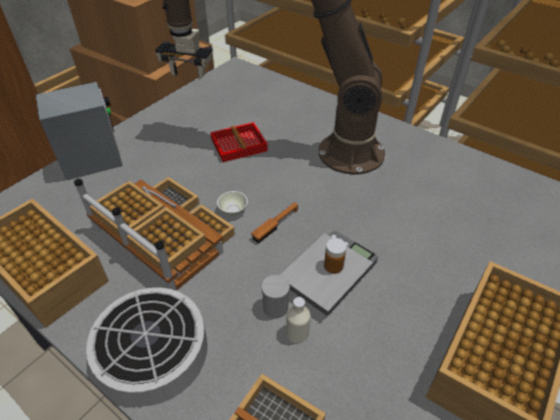

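View pics/top0.png

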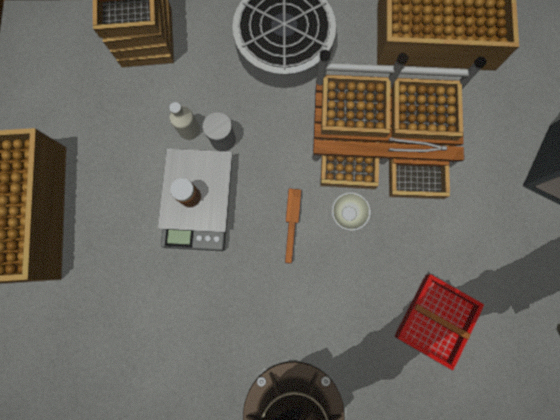

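Candidates for "tray" in the top view:
- Mesh tray sticking out of the rack, at (420,180). This is my choice: wooden, empty, in a bay.
- Fruit tray at (350,170), which is the full one.
- Red tray at (440,320), excluded.
- Stack of mesh trays at (130,20), not in a bay.

Next I'll crop in close and measure.

```bash
cat > h.py <<'E'
from cell import arm, vision, order
import cv2,numpy as np
from scipy.spatial.transform import Rotation as Ro
def cal(n):
    c=vision.get_calibration(n); return c["K"],c["R"],c["t"]
def ray(n,uv,z):
    K,R,t=cal(n); uv=np.atleast_2d(np.array(uv,float))
    d=np.c_[uv,np.ones(len(uv))]@np.linalg.inv(K).T@R; o=-R.T@t
    return o+d*((z-o[2])/d[:,2])[:,None]
def proj(n,X):
    K,R,t=cal(n); c=np.atleast_2d(X)@R.T+t; p=c@K.T; return p[:,:2]/p[:,2:]
def cloud(n,d):
    K,R,t=cal(n); v,u=np.mgrid[:420,:560]; 
    P=np.c_[u.ravel(),v.ravel(),np.ones(u.size)]@np.linalg.inv(K).T*d.ravel()[:,None]
    return ((P-t)@R).reshape(420,560,3)
def shot(n,tag):
    p,d=vision.get_image(n); cv2.imwrite(f"pics/{n}_{tag}.png",p[:,:,::-1]); np.save(f"pics/{n}_{tag}.npy",d); return p,d
def crop(n,src,x0,y0,x1,y1,s,out):
    im=cv2.imread(src)[y0:y1,x0:x1]; cv2.imwrite(out,cv2.resize(im,None,fx=s,fy=s,interpolation=cv2.INTER_NEAREST))
E
python3 - <<'E'
from h import *
crop("top","pics/top0.png",300,60,480,210,4.4,"pics/c1.png")
crop("top","pics/top0.png",150,90,300,260,3.5,"pics/c2.png")
d=np.load("pics/top0.npy"); P=cloud("top",d)
for uv in [(420,155),(420,193),(396,180),(446,180),(185,190),(210,215),(210,165),(180,238),(440,152),(350,211),(400,250),(358,100)]:
    print(uv,np.round(P[uv[1],uv[0]],3))
E
```

```text
(420, 155) [ 0.636 -0.328  0.075]
(420, 193) [ 0.545 -0.334  0.037]
(396, 180) [ 0.581 -0.273  0.037]
(446, 180) [ 0.579 -0.404  0.04 ]
(185, 190) [0.529 0.25  0.151]
(210, 215) [0.485 0.207 0.062]
(210, 165) [0.616 0.211 0.062]
(180, 238) [0.429 0.284 0.045]
(440, 152) [ 0.645 -0.38   0.074]
(350, 211) [ 0.504 -0.155  0.008]
(400, 250) [ 0.4   -0.284  0.   ]
(358, 100) [ 0.779 -0.171  0.094]
```

View pics/c1.png

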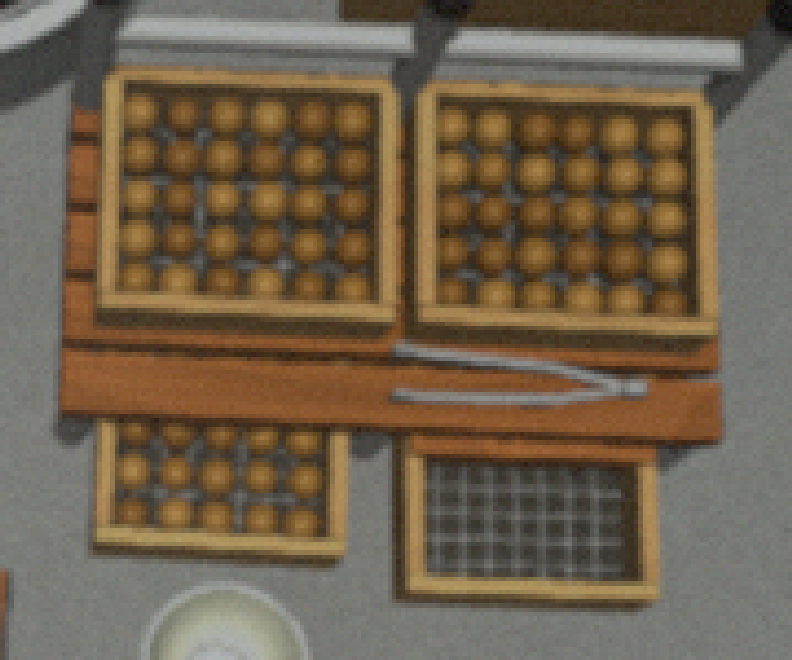

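View pics/c2.png

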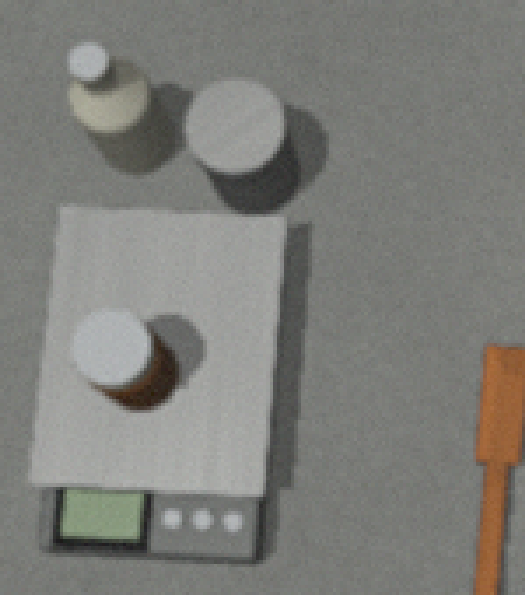

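The crop shows the choice is right. At (420,180) there is a wooden frame with mesh and no fruit, and an orange strip (the batten) just in front of the deck edge. Tongs lie on the deck above it. The jar's lid is at (183,190) on the pan. Now I'll measure.

```bash
python3 - <<'E'
from h import *
d=np.load("pics/top0.npy"); P=cloud("top",d); im=cv2.imread("pics/top0.png")
def rect(name,z0,z1,box):
    x0,x1,y0,y1=box
    m=((P[...,2]>z0)&(P[...,2]<z1)&(P[...,0]>x0)&(P[...,0]<x1)&(P[...,1]>y0)&(P[...,1]<y1)).astype(np.uint8)
    n,l,s,_=cv2.connectedComponentsWithStats(m,connectivity=8); k=1+np.argmax(s[1:,4])
    Q=P[l==k]; r=cv2.minAreaRect((Q[:,:2]*1000).astype(np.float32)); print(name,len(Q),r,'z',np.median(Q[:,2]).round(4)); print(cv2.boxPoints(r).round(0).tolist())
rect("pan",.052,.070,(.38,.7,.1,.4))
rect("deck",.066,.08,(.55,.9,-.5,0.05))
rect("tray",.030,.0445,(.4,.65,-.46,-.235))
rect("batten?",.0,.06,(.595,.64,-.46,-.235))
rect("lid",.14,.165,(.4,.65,.1,.4))
rect("red",.02,.06,(.1,.45,-.6,-.2))
rect("bowl",.03,.06,(.4,.6,-.25,-.08))
for u in (410,430):
    for v in range(150,200,2): print(u,v,P[v,u].round(3),im[v,u])
s=arm.observe(); print(Ro.from_rotvec(s["ee_rot"]).as_matrix().round(3))
E
```

```text
pan 4703 ((552.386962890625, 247.14132690429688), (170.709716796875, 210.5793914794922), 86.66694641113281) z 0.0602
[[442.0, 168.0], [653.0, 156.0], [662.0, 326.0], [452.0, 338.0]]
deck 1967 ((650.7559204101562, -248.36697387695312), (384.73040771484375, 38.19536590576172), 86.96179962158203) z 0.0746
[[621.0, -439.0], [660.0, -441.0], [680.0, -57.0], [642.0, -55.0]]
tray 613 ((586.2400512695312, -338.24273681640625), (151.7644805908203, 96.23381042480469), 87.37079620361328) z 0.0383
[[535.0, -412.0], [631.0, -416.0], [638.0, -265.0], [542.0, -260.0]]
batten? 1334 ((617.4027709960938, -348.6636657714844), (44.71171951293945, 222.4704132080078), 0.038690656423568726) z 0.0078
[[595.0, -237.0], [595.0, -460.0], [640.0, -460.0], [640.0, -237.0]]
lid 415 ((531.1544189453125, 257.9314270019531), (51.33289337158203, 51.10380172729492), 75.48971557617188) z 0.15
[[500.0, 239.0], [549.0, 227.0], [562.0, 276.0], [513.0, 289.0]]
red 1842 ((222.14601135253906, -365.67572021484375), (152.7440185546875, 181.51295471191406), 60.08720016479492) z 0.0389
[[105.0, -387.0], [263.0, -477.0], [339.0, 
[... 1745 characters left out ...]
[ 0.617 -0.377  0.004] [72 75 75]
430 172 [ 0.611 -0.377  0.004] [80 86 86]
430 174 [ 0.606 -0.377  0.002] [64 70 70]
430 176 [ 0.599 -0.375  0.006] [74 78 83]
430 178 [ 0.594 -0.375  0.005] [63 71 73]
430 180 [ 0.588 -0.373  0.009] [63 68 67]
430 182 [ 0.582 -0.372  0.01 ] [79 86 85]
430 184 [ 0.577 -0.373  0.006] [69 74 78]
430 186 [ 0.572 -0.374  0.004] [61 67 70]
430 188 [ 0.566 -0.373  0.005] [79 86 88]
430 190 [ 0.56  -0.371  0.01 ] [66 77 77]
430 192 [ 0.548 -0.36   0.037] [ 82 124 145]
430 194 [ 0.543 -0.36   0.037] [ 94 144 171]
430 196 [ 0.539 -0.362  0.031] [49 73 89]
430 198 [ 0.538 -0.369  0.01 ] [83 89 96]
[[ 0.381 -0.925 -0.001]
 [-0.925 -0.381  0.001]
 [-0.001  0.    -1.   ]]
```

```bash
python3 - <<'E'
from h import *
crop("scene","pics/scene0.png",110,0,280,140,4,"pics/c3.png")
s=arm.observe();R=Ro.from_rotvec(s["ee_rot"]).as_matrix()
for v,n in zip((R[:,0],R[:,1]),"xy"): print(n,proj("scene",[s["position"],s["position"]+.1*v]).round(0).tolist())
E
```

```text
x [[187.0, 71.0], [162.0, 67.0]]
y [[187.0, 71.0], [198.0, 58.0]]
```

View pics/c3.png

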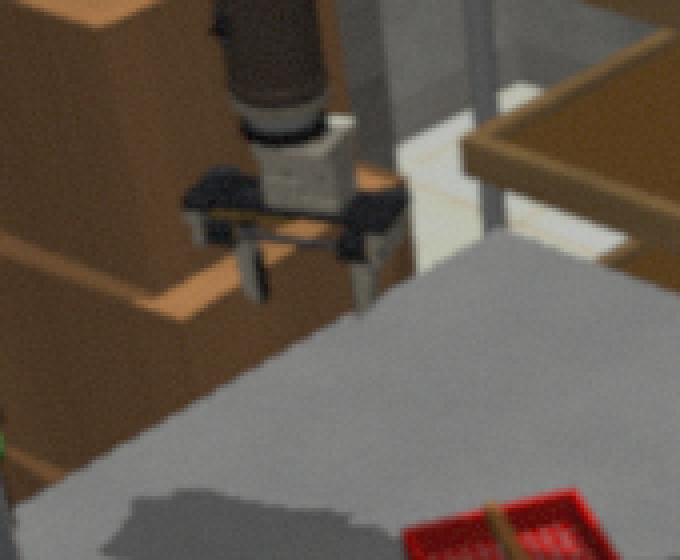

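Emit:
{"op": "apply_moves", "data": {
  "commands": [
    [0,0,0,0,0,-0.14],
    [0,0,0,0,0,-0.14],
    [0,0,0,0,0,-0.14],
    [0,0,0,0,0,-0.14],
    [0,0,0,0,0,-0.14]
  ],
  "claw": -1,
  "newtons": 20
}}

```text
clock: 0.6
position: [0.2379, -0.5776, 0.2483]
ee_rot: [-3.053, 0.738, 0.001]
force: [-0.7, 0.3, -0.1]
width: 1.0
```

Emit:
{"op": "apply_moves", "data": {
  "commands": [
    [0,0,0,0,0,-0.14],
    [0,0,0,0,0,-0.14],
    [0,0,0,0,0,-0.147],
    [0,0,-1,0,0,0],
    [0,0,-1,0,0,0]
  ]
}}

```text
clock: 1.1
position: [0.2379, -0.5778, 0.2692]
ee_rot: [-3.139, 0.09, 0.0]
force: [0.5, -0.6, -0.2]
width: 1.001
```

Emit:
{"op": "apply_moves", "data": {
  "commands": [
    [1.4,-4.7,0,0,0,0],
    [1.4,-4.7,0,0,0,0],
    [1.4,-4.7,0,0,0,0],
    [1.4,-4.7,0,0,0,0],
    [1.4,-4.7,0,0,0,0]
  ]
}}

```text
clock: 1.6
position: [0.3211, -0.3452, 0.2699]
ee_rot: [3.139, -0.09, 0.002]
force: [1.0, -0.9, 0.3]
width: 0.998
```

Emit:
{"op": "apply_moves", "data": {
  "commands": [
    [1.4,-4.7,0,0,0,0],
    [1.4,-4.7,0,0,0,0],
    [1.4,-4.7,0,0,0,0],
    [1.4,-4.7,0,0,0,0],
    [1.4,-4.7,0,0,0,0]
  ]
}}

```text
clock: 2.1
position: [0.4035, -0.1141, 0.27]
ee_rot: [3.139, -0.09, 0.003]
force: [1.4, -1.2, -0.7]
width: 1.004
```

Emit:
{"op": "apply_moves", "data": {
  "commands": [
    [1.4,-4.7,0,0,0,0],
    [1.4,-4.7,0,0,0,0],
    [1.4,-4.7,0,0,0,0],
    [1.4,-4.7,0,0,0,0],
    [1.4,-4.7,0,0,0,0]
  ]
}}

```text
clock: 2.6
position: [0.4859, 0.1169, 0.2699]
ee_rot: [3.14, -0.091, 0.003]
force: [0.4, -0.5, 1.2]
width: 1.0
```

Emit:
{"op": "apply_moves", "data": {
  "commands": [
    [1.24,-4.78,0,0,0,0],
    [1.24,-4.78,0,0,0,0],
    [1.24,-4.78,0,0,0,0],
    [0,0,0,0,0,0],
    [0,0,0,0,0,0]
  ]
}}

```text
clock: 3.1
position: [0.5297, 0.2578, 0.269]
ee_rot: [-3.14, 0.084, 0.0]
force: [1.3, 0.4, 0.6]
width: 1.0
```

```bash
python3 - <<'E'
from h import *
for n in("scene","top"):
    P=cloud(n,np.load(f"pics/{n}0.npy"))
    m=(P[...,2]>.143)&(P[...,2]<.158)&(abs(P[...,0]-.53)<.05)&(abs(P[...,1]-.255)<.05)
    Q=P[m]; print(n,len(Q),cv2.minEnclosingCircle((Q[:,:2]*1000).astype(np.float32)),np.percentile(Q,[3,97],axis=0).mean(0))
    if n=="scene":
        for z0 in (.0,.08):
            m=(P[...,2]>.03)&(P[...,2]<.2)&(P[...,0]>.66)&(P[...,0]<.85)&(P[...,1]>.1)&(P[...,1]<.4)
            print(np.percentile(P[m],[1,99],axis=0))
E
```

```text
scene 265 ((531.8666381835938, 260.6605529785156), 27.456308364868164) [0.53311959 0.2610592  0.14875148]
[[0.67404429 0.16001251 0.03212276]
 [0.76353312 0.31398128 0.15183834]]
[[0.67404429 0.16001251 0.03212276]
 [0.76353312 0.31398128 0.15183834]]
top 404 ((531.710693359375, 257.8573303222656), 26.634319305419922) [0.53088024 0.25753867 0.14953598]
```

Emit:
{"op": "apply_moves", "data": {
  "commands": [
    [0.2,-0.1,4,0,0,0],
    [0,0,4,0,0,0],
    [0,0,4,0,0,0],
    [0,0,2,0,0,0],
    [0,0,1.1,0,0,0]
  ]
}}

```text
clock: 3.6
position: [0.5317, 0.2544, 0.1162]
ee_rot: [3.138, -0.09, -0.003]
force: [0.3, 0.4, 0.6]
width: 1.0
```

Emit:
{"op": "apply_moves", "data": {
  "commands": [
    [0,0,0,0,0,0],
    [0,0,0,0,0,0],
    [0,0,0,0,0,0],
    [0,0,0,0,0,0],
    [0,0,0,0,0,0]
  ],
  "claw": 1,
  "newtons": 20
}}

```text
clock: 4.1
position: [0.5323, 0.2572, 0.1185]
ee_rot: [-3.14, 0.084, -0.002]
force: [0.7, -0.4, 0.7]
width: 0.609
```

Emit:
{"op": "apply_moves", "data": {
  "commands": [
    [0,0,-2,0,0,0],
    [0,0,-3,0,0,0],
    [-0.5,-3,0,0,0,0],
    [-0.5,-4,0,0,0,0],
    [-0.5,-4,0,0,0,0]
  ]
}}

```text
clock: 4.6
position: [0.5231, 0.3682, 0.1681]
ee_rot: [3.14, -0.086, 0.001]
force: [1.2, 0.6, -1.5]
width: 0.601
```

Emit:
{"op": "apply_moves", "data": {
  "commands": [
    [-0.5,-3,0,0,0,0],
    [0,-3,0,0,0,0],
    [0,0,3,0,0,0],
    [0,0,3,0,0,0],
    [0,0,0,0,0,0]
  ]
}}

```text
clock: 5.1
position: [0.5192, 0.4256, 0.1033]
ee_rot: [3.135, -0.082, -0.008]
force: [-1.0, -0.6, -2.3]
width: 0.601
```

```bash
python3 - <<'E'
from h import *
shot("scene","1")
crop("scene","pics/scene_1.png",260,140,520,330,3,"pics/c4.png")
E
```

```text
(no output)
```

View pics/c4.png

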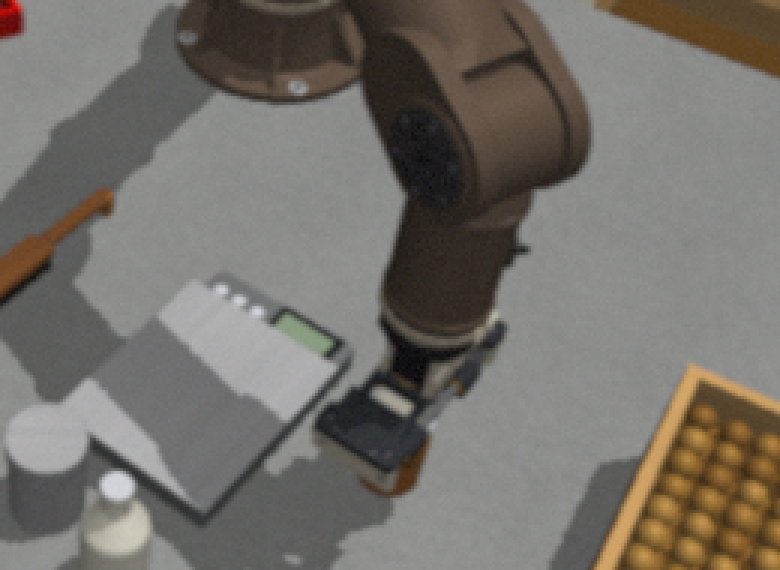

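The jar is held upright, about 5 cm above the bench, and clear of the scale and crate. I'll lower it.

Emit:
{"op": "apply_moves", "data": {
  "commands": [
    [0,0,2,0,0,0],
    [0,0,1.5,0,0,0],
    [0,0,1,0,0,0],
    [0,0,0.4,0,0,0],
    [0,0,0,0,0,0]
  ]
}}

```text
clock: 5.65
position: [0.5212, 0.428, 0.0592]
ee_rot: [-3.14, 0.084, -0.0]
force: [-1.2, 0.1, -2.0]
width: 0.602
```

Emit:
{"op": "apply_moves", "data": {
  "commands": [
    [0,0,0,0,0,0],
    [0,0,0,0,0,0]
  ]
}}

```text
clock: 5.85
position: [0.5213, 0.4282, 0.0592]
ee_rot: [-3.14, 0.083, -0.001]
force: [-0.5, -0.2, -1.5]
width: 0.601
```

Emit:
{"op": "apply_moves", "data": {
  "commands": [
    [0,0,0.1,0,0,0],
    [0,0,0,0,0,0]
  ]
}}

```text
clock: 6.05
position: [0.5213, 0.4282, 0.0585]
ee_rot: [-3.14, 0.084, -0.001]
force: [-0.7, -0.8, 5.2]
width: 0.6
```

Emit:
{"op": "apply_moves", "data": {
  "commands": [
    [0,0,0,0,0,0],
    [0,0,0,0,0,0],
    [0,0,0,0,0,0],
    [0,0,0,0,0,0]
  ],
  "claw": -1
}}

```text
clock: 6.45
position: [0.521, 0.4279, 0.0576]
ee_rot: [3.14, -0.083, -0.0]
force: [-0.5, 0.4, 0.6]
width: 0.904
```

Emit:
{"op": "apply_moves", "data": {
  "commands": [
    [0,0,-2,0,0,0],
    [0,0,-4,0,0,0],
    [0,0,-5,0,0,0],
    [0,0,-5,0,0,0],
    [0,0,-5,0,0,0]
  ]
}}

```text
clock: 6.95
position: [0.5207, 0.4277, 0.2697]
ee_rot: [-3.14, 0.083, 0.0]
force: [0.8, 1.3, -0.0]
width: 1.002
```

Emit:
{"op": "apply_moves", "data": {
  "commands": [
    [0.6,4.75,0,0,0,0],
    [0.6,4.75,0,0,0,0],
    [0.6,4.75,0,0,0,0],
    [0.6,4.75,0,0,0,0],
    [0.6,4.75,0,0,0,0]
  ],
  "claw": 0
}}

```text
clock: 7.45
position: [0.5382, 0.1872, 0.2678]
ee_rot: [3.14, -0.083, 0.001]
force: [1.1, 0.2, 0.1]
width: 0.619
```

Emit:
{"op": "apply_moves", "data": {
  "commands": [
    [0.6,4.75,0,0,0,0],
    [0.6,4.75,0,0,0,0],
    [0.6,4.75,0,0,0,0],
    [0.6,4.75,0,0,0,0],
    [0.6,4.75,0,0,0,0]
  ]
}}

```text
clock: 7.95
position: [0.5555, -0.0515, 0.2679]
ee_rot: [3.14, -0.083, 0.001]
force: [0.9, 0.7, -0.6]
width: 0.499
```

Emit:
{"op": "apply_moves", "data": {
  "commands": [
    [0.6,4.75,0,0,0,0],
    [0.6,4.75,0,0,0,0],
    [0.6,4.75,0,0,0,0],
    [0.6,4.75,0,0,0,0],
    [0.6,4.75,0,0,0,0]
  ]
}}

```text
clock: 8.45
position: [0.5729, -0.2903, 0.2678]
ee_rot: [3.14, -0.083, 0.0]
force: [1.7, 0.2, 0.7]
width: 0.501
```

Emit:
{"op": "apply_moves", "data": {
  "commands": [
    [0,4.75,0,0,0,0],
    [0,0,0,0,0,0.142],
    [0,0,0,0,0,0.142],
    [0,0,0,0,0,0.142],
    [0,0,0,0,0,0.142]
  ]
}}

```text
clock: 8.95
position: [0.5705, -0.3358, 0.2675]
ee_rot: [-2.988, 0.969, 0.0]
force: [0.6, 0.5, 1.4]
width: 0.502
```

Emit:
{"op": "apply_moves", "data": {
  "commands": [
    [0,0,0,0,0,0.142],
    [0,0,0,0,0,0.142],
    [0,0,0,0,0,0.142],
    [0,0,0,0,0,0.142],
    [0,0,0,0,0,0.142]
  ]
}}

```text
clock: 9.45
position: [0.5706, -0.3356, 0.2676]
ee_rot: [-2.466, 1.947, 0.0]
force: [-0.5, 0.3, -0.3]
width: 0.5
```

Emit:
{"op": "apply_moves", "data": {
  "commands": [
    [0,0,0,0,0,0.142],
    [0,0,0,0,0,0.142],
    [0,0,0,0,0,0]
  ]
}}

```text
clock: 9.75
position: [0.5707, -0.3355, 0.2677]
ee_rot: [2.169, -2.272, 0.0]
force: [-0.7, -0.2, -0.2]
width: 0.501
```

```bash
python3 - <<'E'
from h import *
s=arm.observe();R=Ro.from_rotvec(s["ee_rot"]).as_matrix()
print(s["position"],s["width"],R.round(3),(R.T@(np.array([.570,-.338,.2])-s["position"])*100).round(2))
shot("top","2")
E
```

```text
[ 0.57065467 -0.33553418  0.26768974] 0.5005664400357046 [[-0.046 -0.999 -0.   ]
 [-0.999  0.046 -0.   ]
 [ 0.     0.    -1.   ]] [0.25 0.05 6.77]
```

View pics/top_2.png

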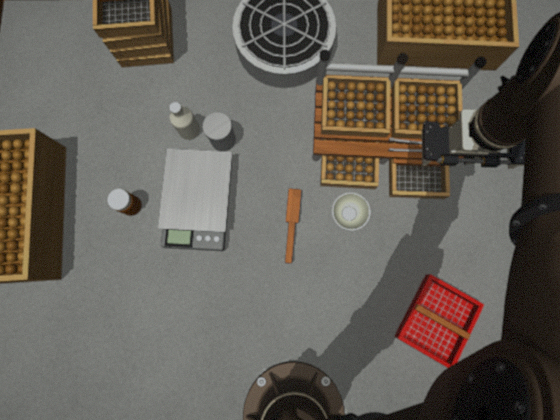

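The jar stands upright at (120,200). The gripper is above the tray's protruding part and the other objects haven't moved. I'll go down behind the front board.

Emit:
{"op": "apply_moves", "data": {
  "commands": [
    [0.25,0,4.5,0,0,0],
    [0,0,4.5,0,0,0],
    [0,0,4.5,0,0,0],
    [0,0,4.5,0,0,0],
    [0,0,0,0,0,0]
  ]
}}

```text
clock: 10.3
position: [0.5664, -0.3363, 0.0815]
ee_rot: [2.174, -2.263, -0.017]
force: [-0.5, 0.9, -0.7]
width: 0.497
```

Emit:
{"op": "apply_moves", "data": {
  "commands": [
    [0,0,1.7,0,0,0],
    [0,0,1.7,0,0,0],
    [0,0,1.7,0,0,0],
    [0,0,0,0,0,0],
    [0,0,0,0,0,0]
  ]
}}

```text
clock: 10.8
position: [0.5714, -0.3387, 0.0387]
ee_rot: [-2.173, 2.268, -0.003]
force: [-0.7, 0.7, 0.2]
width: 0.501
```

Emit:
{"op": "apply_moves", "data": {
  "commands": [
    [0,0.7,0,0,0,0],
    [0,1,0,0,0,0],
    [0,1.3,0,0,0,0],
    [0,1.5,0,0,0,0],
    [0,1.5,0,0,0,0]
  ]
}}

```text
clock: 11.3
position: [0.5109, -0.336, 0.0383]
ee_rot: [-2.171, 2.269, -0.005]
force: [3.0, -0.7, 1.3]
width: 0.503
```

Emit:
{"op": "apply_moves", "data": {
  "commands": [
    [0,1.5,0,0,0,0],
    [0,1.5,0,0,0,0],
    [0,1.5,0,0,0,0],
    [0,1,0,0,0,0],
    [0,1,0,0,0,0]
  ]
}}

```text
clock: 11.8
position: [0.4457, -0.3331, 0.0377]
ee_rot: [-2.171, 2.269, -0.004]
force: [3.7, -0.1, 2.0]
width: 0.501
```

Emit:
{"op": "apply_moves", "data": {
  "commands": [
    [0,0.7,0,0,0,0],
    [0,0.4,0,0,0,0],
    [0,0,0,0,0,0],
    [0,-0.4,0,0,0,0],
    [0,0,0,0,0,0]
  ]
}}

```text
clock: 12.3
position: [0.439, -0.3322, 0.0364]
ee_rot: [2.172, -2.27, -0.001]
force: [-0.3, 0.0, 0.2]
width: 0.504
```

```bash
python3 - <<'E'
from h import *
shot("top","3");shot("scene","3")
a=cv2.imread("pics/top_3.png");b=cv2.imread("pics/scene_3.png")[130:350,90:350]
cv2.imwrite("pics/c5.png",np.hstack([cv2.resize(a[90:290,300:500],(396,396)),cv2.resize(b,(396,396))]))
E
```

```text
(no output)
```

View pics/c5.png

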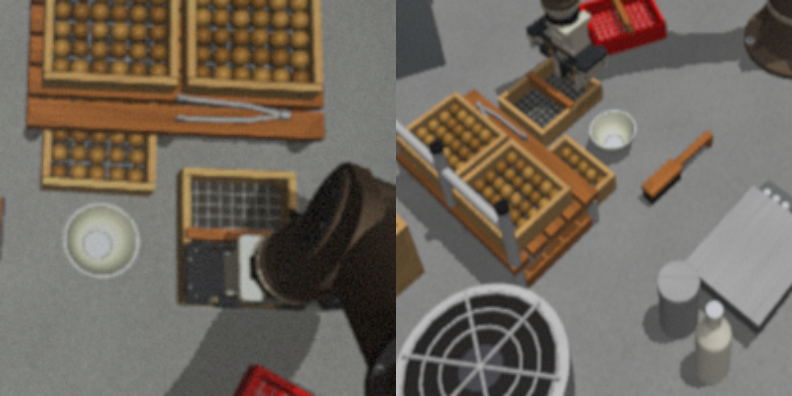

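The tray is fully out. There is a clear gap between its rear board and the deck edge, and it lies flat. I'll raise, turn back and measure it.

Emit:
{"op": "apply_moves", "data": {
  "commands": [
    [0,0,-3,0,0,0],
    [0,0,-4.5,0,0,0],
    [0,0,-4.5,0,0,0],
    [0,0,-4,0,0,-0.14],
    [0,0,0,0,0,-0.142]
  ],
  "claw": -1
}}

```text
clock: 12.9
position: [0.4412, -0.3338, 0.2023]
ee_rot: [-2.474, 1.935, -0.014]
force: [0.9, -0.9, -0.1]
width: 0.883
```

Emit:
{"op": "apply_moves", "data": {
  "commands": [
    [0,0,0,0,0,-0.142],
    [0,0,0,0,0,-0.142],
    [0,0,0,0,0,-0.142],
    [0,0,0,0,0,-0.142],
    [0,0,0,0,0,-0.142]
  ]
}}

```text
clock: 13.4
position: [0.4383, -0.3323, 0.1965]
ee_rot: [-2.993, 0.954, 0.001]
force: [-0.3, 0.6, 0.4]
width: 0.998
```

Emit:
{"op": "apply_moves", "data": {
  "commands": [
    [0,0,0,0,0,-0.142],
    [0,0,0,0,0,-0.142],
    [0,0,0,0,0,-0.142],
    [0,0,0,0,0,-0.142],
    [0,0,0,0,0,0]
  ]
}}

```text
clock: 13.9
position: [0.4383, -0.3324, 0.1964]
ee_rot: [-3.14, 0.083, 0.001]
force: [0.2, 0.1, 1.0]
width: 0.999
```

```bash
python3 - <<'E'
from h import *
for n in("top","scene"):
    p,d=shot(n,"4"); P=cloud(n,d)
    m=((P[...,2]>.030)&(P[...,2]<.052)&(P[...,0]>.36)&(P[...,0]<.63)&(P[...,1]>-.46)&(P[...,1]<-.215)).astype(np.uint8)
    k,l,s,_=cv2.connectedComponentsWithStats(m,connectivity=8); j=1+np.argmax(s[1:,4]); Q=P[l==j]
    r=cv2.minAreaRect((Q[:,:2]*1000).astype(np.float32)); print(n,len(Q),r,np.median(Q[:,2]),cv2.boxPoints(r).round().tolist())
    B=Q[(Q[:,2]>.043)&(abs(Q[:,0]-.5)<.04)]; print("batten",len(B),cv2.minAreaRect((B[:,:2]*1000).astype(np.float32)) if len(B)>5 else'')
s=arm.observe();print(s["position"],Ro.from_rotvec(s["ee_rot"]).as_matrix()[:,0])
a=cv2.imread("pics/top_4.png");b=cv2.imread("pics/scene_4.png")[130:350,90:350]
cv2.imwrite("pics/c6.png",np.hstack([cv2.resize(a[90:290,300:500],(396,396)),cv2.resize(b,(396,396))]))
E
```

```text
top 1007 ((503.1860046386719, -323.26605224609375), (129.51144409179688, 180.57911682128906), 87.48970031738281) 0.03935890872839275 [[410.0, -384.0], [591.0, -392.0], [596.0, -263.0], [416.0, -255.0]]
batten 265 ((486.6779479980469, -318.3883056640625), (124.76058197021484, 70.38288879394531), 75.799072265625)
scene 747 ((502.900390625, -332.31878662109375), (158.9538116455078, 184.6038360595703), 86.7741928100586) 0.03778796750356872 [[406.0, -406.0], [591.0, -417.0], [600.0, -258.0], [415.0, -248.0]]
batten 113 ((501.93511962890625, -331.8266906738281), (27.04853057861328, 145.2779541015625), 2.475811719894409)
[ 0.43837681 -0.33245402  0.19649339] [ 9.98233769e-01 -5.94067212e-02 -4.28450770e-04]
```

View pics/c6.png

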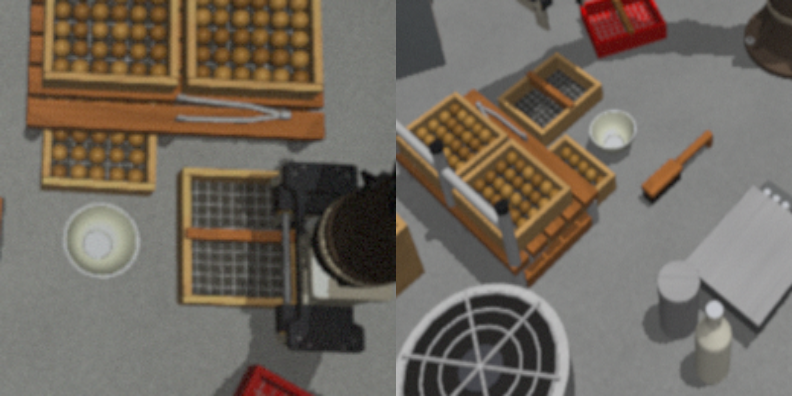

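Emit:
{"op": "apply_moves", "data": {
  "commands": [
    [3.2,-0.15,0,0,0,0],
    [3.2,-0.15,0,0,0,0],
    [0,0,3,0,0,0],
    [0,0,3,0,0,0],
    [0,0,3,0,0,0]
  ]
}}

```text
clock: 14.5
position: [0.5029, -0.3328, 0.1057]
ee_rot: [3.14, -0.092, 0.0]
force: [-0.1, -0.7, -0.7]
width: 0.999
```

Emit:
{"op": "apply_moves", "data": {
  "commands": [
    [0,0,3,0,0,0],
    [0,0,2.5,0,0,0],
    [0,0,1.2,0,0,0],
    [0,0,0,0,0,0],
    [0,0,0,0,0,0]
  ]
}}

```text
clock: 15.0
position: [0.5033, -0.3331, 0.0406]
ee_rot: [3.14, -0.088, 0.001]
force: [-0.2, -0.1, 0.4]
width: 1.003
```

Emit:
{"op": "apply_moves", "data": {
  "commands": [
    [0,0,0,0,0,0],
    [0,0,0,0,0,0],
    [0,0,0,0,0,0],
    [0,0,0,0,0,0],
    [0,0,0,0,0,0]
  ],
  "claw": 1,
  "newtons": 30
}}

```text
clock: 15.5
position: [0.5027, -0.3331, 0.04]
ee_rot: [3.14, -0.087, 0.0]
force: [0.5, 0.4, 0.6]
width: 0.615
```

Emit:
{"op": "apply_moves", "data": {
  "commands": [
    [0,0,0,0,0,0],
    [0,0,0,0,0,0],
    [0,0,0,0,0,0]
  ]
}}

```text
clock: 15.8
position: [0.5026, -0.333, 0.0397]
ee_rot: [-3.14, 0.086, 0.0]
force: [-0.7, 0.1, -0.3]
width: 0.354
```

Still closing.

Emit:
{"op": "apply_moves", "data": {
  "commands": [
    [0,0,0,0,0,0],
    [0,0,0,0,0,0],
    [0,0,0,0,0,0],
    [0,0,0,0,0,0],
    [0,0,0,0,0,0]
  ]
}}

```text
clock: 16.3
position: [0.5027, -0.333, 0.0398]
ee_rot: [3.14, -0.086, 0.0]
force: [0.6, 1.4, -1.1]
width: 0.148
```

Emit:
{"op": "apply_moves", "data": {
  "commands": [
    [0,0,-1,0,0,0],
    [0,0,-1.5,0,0,0],
    [0,0,-2.5,0,0,0],
    [0,0,-3,0,0,0],
    [0,0,-3,0,0,0]
  ]
}}

```text
clock: 16.8
position: [0.5026, -0.3328, 0.152]
ee_rot: [3.14, -0.086, 0.001]
force: [1.1, 0.1, -2.9]
width: 0.151
```

Emit:
{"op": "apply_moves", "data": {
  "commands": [
    [0,0,-3,0,0,0],
    [0,0,-3,0,0,0],
    [0,0,-3,0,0,0],
    [0,0,0,0,0,0],
    [0,0,0,0,0,0]
  ]
}}

```text
clock: 17.3
position: [0.5027, -0.3329, 0.241]
ee_rot: [3.139, -0.086, 0.002]
force: [-0.3, 0.3, -3.8]
width: 0.153
```

```bash
python3 - <<'E'
from h import *
shot("scene","5"); shot("top","5")
crop("scene","pics/scene_5.png",60,30,320,280,2.2,"pics/c7.png")
E
```

```text
(no output)
```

View pics/c7.png

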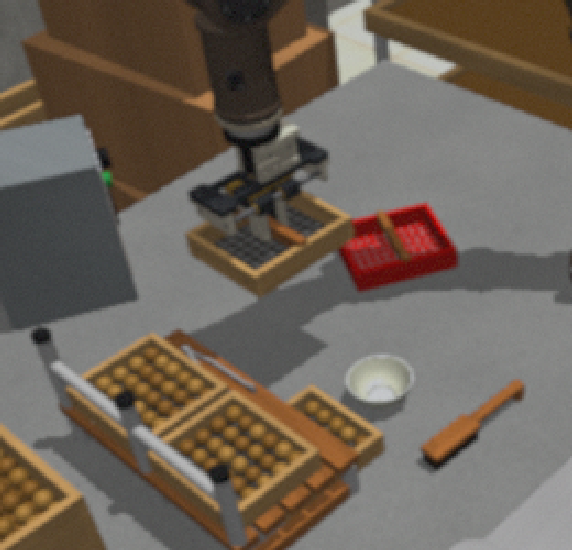

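The tray is held level by the batten, with width 0.15 × 92 ≈ 14 mm. Next I'll check the pan centre and where the tray sits in the grip.

```bash
python3 - <<'E'
from h import *
for f in("top_4","scene_4","top_5"):
    n=f.split("_")[0];P=cloud(n,np.load(f"pics/{f}.npy"))
    m=((P[...,2]>.052)&(P[...,2]<.068)&(P[...,0]>.4)&(P[...,0]<.69)&(P[...,1]>.12)&(P[...,1]<.37)).astype(np.uint8)
    k,l,s,_=cv2.connectedComponentsWithStats(m); Q=P[l==1+np.argmax(s[1:,4])]
    r=cv2.minAreaRect((Q[:,:2]*1000).astype(np.float32)); print(f,len(Q),r)
P=cloud("scene",np.load("pics/scene_5.npy"))
m=((P[...,2]>.19)&(P[...,2]<.245)&(P[...,0]>.39)&(P[...,0]<.62)&(P[...,1]>-.45)&(P[...,1]<-.22)).astype(np.uint8)
k,l,s,_=cv2.connectedComponentsWithStats(m); Q=P[l==1+np.argmax(s[1:,4])]
r=cv2.minAreaRect((Q[:,:2]*1000).astype(np.float32)); print("tray",len(Q),r,np.percentile(Q[:,2],[1,50,99]))
s=arm.observe();R=Ro.from_rotvec(s["ee_rot"]).as_matrix();print(s["position"],np.degrees(np.arctan2(R[1,0],R[0,0])))
print((R.T@(np.array([.5524,.2473,.241])-s["position"])*100).round(2))
E
```

```text
top_4 5328 ((552.4362182617188, 246.91189575195312), (170.6226043701172, 210.46673583984375), 86.62943267822266)
scene_4 3715 ((551.7984619140625, 247.94407653808594), (172.369873046875, 213.46554565429688), 86.56815338134766)
top_5 5339 ((552.2715454101562, 246.87136840820312), (170.73980712890625, 210.8848419189453), 86.48762512207031)
tray 1836 ((502.19732666015625, -330.562255859375), (157.6046600341797, 186.42881774902344), 86.65975189208984) [0.20138819 0.21890307 0.24310158]
[ 0.50181162 -0.33275225  0.23895224] -3.1560495088234055
[  1.86 -58.2   -0.18]
```

Emit:
{"op": "apply_moves", "data": {
  "commands": [
    [0.1,-2,0,0,0,0],
    [0.1,-3.5,0,0,0,0],
    [0.1,-4.5,0,0,0,0],
    [0.1,-4.5,0,0,0,0],
    [0.1,-4.5,0,0,0,0]
  ]
}}

```text
clock: 17.9
position: [0.5172, -0.1419, 0.2385]
ee_rot: [-3.14, 0.087, 0.004]
force: [0.9, -0.2, -3.1]
width: 0.148
```

Emit:
{"op": "apply_moves", "data": {
  "commands": [
    [0.1,-4.5,0,0,0,0],
    [0.1,-4.5,0,0,0,0],
    [0.1,-4.5,0,0,0,0],
    [0.2,-4.5,0,0,0,0],
    [0.2,-4.5,0,0,0,0]
  ]
}}

```text
clock: 18.4
position: [0.5366, 0.0821, 0.2386]
ee_rot: [3.14, -0.087, -0.003]
force: [0.8, 0.6, -2.6]
width: 0.148
```

Emit:
{"op": "apply_moves", "data": {
  "commands": [
    [0.2,-4.5,0,0,0,0],
    [0.2,-4.5,0,0,0,0],
    [0.2,-4,0,0,0,0],
    [0.2,-2.5,0,0,0,0],
    [0,-1.1,0,0,0,0]
  ]
}}

```text
clock: 18.9
position: [0.5534, 0.2491, 0.2383]
ee_rot: [-3.14, 0.08, 0.004]
force: [-0.2, -0.8, -3.8]
width: 0.15
```

Emit:
{"op": "apply_moves", "data": {
  "commands": [
    [0,0,1.5,0,0,0],
    [0,0,3,0,0,0],
    [0,0,3,0,0,0],
    [0,0,1.5,0,0,0],
    [0,0,0,0,0,0]
  ]
}}

```text
clock: 19.4
position: [0.5534, 0.2432, 0.1467]
ee_rot: [3.137, -0.089, -0.007]
force: [-0.1, 0.2, -2.5]
width: 0.149
```

```bash
python3 - <<'E'
from h import *
p,d=shot("scene","6"); P=cloud("scene",d)
m=((P[...,2]>.09)&(P[...,2]<.155)&(P[...,0]>.42)&(P[...,0]<.66)&(P[...,1]>.13)&(P[...,1]<.36)).astype(np.uint8)
k,l,s,_=cv2.connectedComponentsWithStats(m); Q=P[l==1+np.argmax(s[1:,4])]
print("tray",cv2.minAreaRect((Q[:,:2]*1000).astype(np.float32)),np.percentile(Q[:,2],[1,50,99]))
s=arm.observe();R=Ro.from_rotvec(s["ee_rot"]).as_matrix();print(s["position"],np.degrees(np.arctan2(R[1,0],R[0,0])))
print((R.T@(np.array([.5524,.2473,.0998])-s["position"])*100).round(2))
crop("scene","pics/scene_6.png",200,100,480,340,2.4,"pics/c8.png")
E
```

```text
tray ((553.5794677734375, 243.1960906982422), (151.69708251953125, 184.36476135253906), 86.67404174804688) [0.10738213 0.12339524 0.1527487 ]
[0.5542523  0.24438762 0.14864399] -3.2269264856651523
[-0.19 -0.29  4.88]
```

View pics/c8.png

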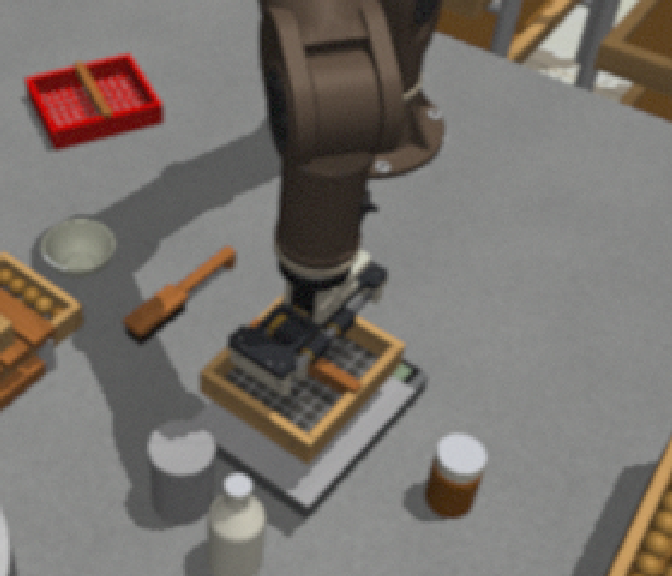

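The tray is held level over the pan and squarely aligned. The jar is upright at about (457,470) in the crop. I'll lower slowly.

Emit:
{"op": "apply_moves", "data": {
  "commands": [
    [-0.1,-0.1,1,0,0,0],
    [0,0,1,0,0,0],
    [0,0,1,0,0,0],
    [0,0,0.7,0,0,0],
    [0,0,0,0,0,0]
  ]
}}

```text
clock: 19.95
position: [0.5531, 0.2466, 0.1115]
ee_rot: [3.139, -0.086, -0.003]
force: [0.1, -0.7, -3.1]
width: 0.152
```

Emit:
{"op": "apply_moves", "data": {
  "commands": [
    [0,0,0.4,0,0,0],
    [0,0,0.3,0,0,0],
    [0,0,0.2,0,0,0],
    [0,0,0.2,0,0,0],
    [0,0,0,0,0,0]
  ]
}}

```text
clock: 20.45
position: [0.5536, 0.247, 0.1015]
ee_rot: [3.14, -0.086, -0.0]
force: [0.3, 0.9, -3.1]
width: 0.15
```

Emit:
{"op": "apply_moves", "data": {
  "commands": [
    [0,0,0,0,0,0],
    [0,0,0,0,0,0]
  ]
}}

```text
clock: 20.65
position: [0.5538, 0.2471, 0.1018]
ee_rot: [-3.14, 0.087, -0.0]
force: [-0.6, -0.2, -1.9]
width: 0.151
```

Emit:
{"op": "apply_moves", "data": {
  "commands": [
    [0,0,0.1,0,0,0],
    [0,0,0.1,0,0,0],
    [0,0,0,0,0,0],
    [0,0,0,0,0,0]
  ]
}}

```text
clock: 21.05
position: [0.5537, 0.2471, 0.0997]
ee_rot: [-3.14, 0.086, -0.0]
force: [-0.1, -0.0, -2.3]
width: 0.15
```

Emit:
{"op": "apply_moves", "data": {
  "commands": [
    [0,0,0.1,0,0,0],
    [0,0,0,0,0,0],
    [0,0,0,0,0,0]
  ]
}}

```text
clock: 21.35
position: [0.5537, 0.2471, 0.0997]
ee_rot: [3.14, -0.087, 0.001]
force: [-1.6, -2.8, 8.6]
width: 0.151
```

Contact: the force went from -2.3 N to +8.6 N. Now I'll open the fingers only partway, so they stay inside the frame.

Emit:
{"op": "apply_moves", "data": {
  "commands": [
    [0,0,0,0,0,0],
    [0,0,0,0,0,0],
    [0,0,0,0,0,0],
    [0,0,0,0,0,0],
    [0,0,0,0,0,0]
  ],
  "claw": 0
}}

```text
clock: 21.85
position: [0.5537, 0.2471, 0.0986]
ee_rot: [3.14, -0.086, -0.0]
force: [0.9, 0.6, 0.1]
width: 0.489
```

Emit:
{"op": "apply_moves", "data": {
  "commands": [
    [0,0,-1,0,0,0],
    [0,0,-2,0,0,0],
    [0,0,-4,0,0,0],
    [0,0,-5,0,0,0],
    [0,0,-5,0,0,0]
  ]
}}

```text
clock: 22.35
position: [0.5531, 0.2471, 0.2711]
ee_rot: [-3.14, 0.086, 0.001]
force: [1.5, 0.1, -0.0]
width: 0.5
```

Emit:
{"op": "apply_moves", "data": {
  "commands": [
    [-2,4,-3,0,0,0],
    [-2,4.5,-2,0,0,0],
    [-2,4.5,0,0,0,0],
    [-2,4.5,0,0,0,0],
    [-2,4.5,0,0,0,0]
  ]
}}

```text
clock: 22.85
position: [0.4434, 0.0371, 0.3161]
ee_rot: [3.14, -0.086, 0.002]
force: [1.4, -0.8, 0.5]
width: 0.5
```

Emit:
{"op": "apply_moves", "data": {
  "commands": [
    [0,4.5,0,0,0,0],
    [0,4.5,0,0,0,0],
    [0,4.5,0,0,0,0],
    [0,0,0,0,0,0],
    [0,0,0,0,0,0]
  ]
}}

```text
clock: 23.35
position: [0.437, -0.097, 0.3159]
ee_rot: [-3.14, 0.09, -0.001]
force: [0.9, 0.8, 1.1]
width: 0.501
```

```bash
python3 - <<'E'
from h import *
for n in("top","scene"):
    p,d=shot(n,"7"); P=cloud(n,d)
    def rc(t,z0,z1,b):
        m=((P[...,2]>z0)&(P[...,2]<z1)&(P[...,0]>b[0])&(P[...,0]<b[1])&(P[...,1]>b[2])&(P[...,1]<b[3])).astype(np.uint8)
        k,l,s,_=cv2.connectedComponentsWithStats(m,connectivity=8); Q=P[l==1+np.argmax(s[1:,4])]
        print(n,t,len(Q),cv2.minAreaRect((Q[:,:2]*1000).astype(np.float32)),np.median(Q[:,2]).round(4))
    rc("rim",.088,.112,(.4,.67,.13,.36)); rc("lid",.08,.1,(.46,.6,.37,.5)); rc("bowl",.03,.06,(.4,.6,-.25,-.08))
print(arm.observe()["position"],arm.observe()["clock"])
E
```

```text
top rim 1568 ((553.58642578125, 245.66232299804688), (151.68804931640625, 180.83621215820312), 87.10469055175781) 0.0986
top lid 385 ((521.0108642578125, 428.41455078125), (52.03022384643555, 52.382991790771484), 76.76952362060547) 0.0897
top bowl 56 ((585.9132690429688, -92.07408142089844), (21.398672103881836, 27.76545524597168), 89.56537628173828) 0.0385
scene rim 1326 ((553.99609375, 246.20382690429688), (153.2898406982422, 185.1534881591797), 87.2478256225586) 0.0974
scene lid 309 ((521.7387084960938, 430.091796875), (55.29879379272461, 50.96839904785156), 41.00816345214844) 0.0893
scene bowl 219 ((496.8775634765625, -149.61378479003906), (95.91085815429688, 99.88572692871094), 8.406685829162598) 0.0384
[ 0.43735548 -0.09516343  0.31583932] 23.45
```

View pics/top_7.png

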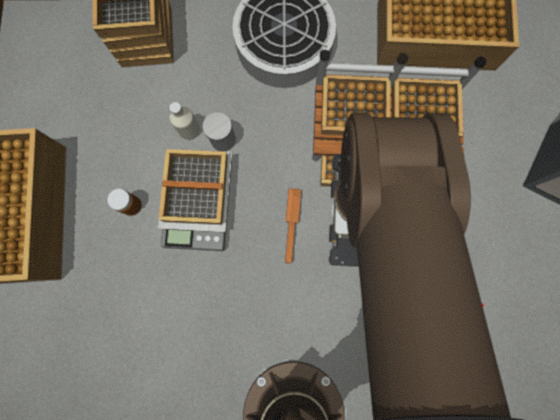

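View pics/scene_7.png

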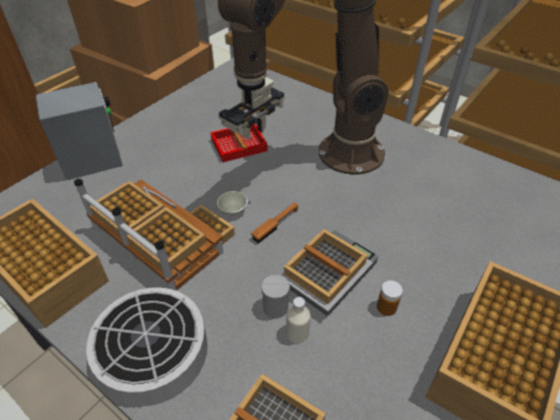

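The tray lies on the pan at about (195,187) in the top view, with its rim at 98 mm, roughly 2 mm off centre. The jar stands at (122,202) with its lid at 90 mm. Nothing else has moved and the gripper touches nothing.

```bash
python3 -c "
from h import *
print(order.sign_off())"
```

```text
the job is handed in; nothing more can be done
None
```

The empty tray is on the scale's pan and the jar stands on the bench. I handed the job in at about 23.5 s of the 70 s; the sign-off gives no verdict.

**What I did:** I moved the jar to the bench on the side of the scale away from the rack. I hooked the fingers behind the tray's front board and slid it out, so its centre was about 44 mm in front of the rack's origin. Then I lifted it by the batten and lowered it slowly onto the pan.

**Last checks, from both cameras:**

| Check | Result |
|---|---|
| Tray centre to pan centre | about 2 mm |
| Tray turned relative to the pan | under 1° |
| Tray rim height | 97–99 mm (60 + 38 = 98 expected) |
| Jar lid height | about 90 mm, upright on the bench |
| Bowl (measured in scene view only) | within about 2 mm of its start |

- **Other objects:** I judged the full tray, bottle, tin, brush and tongs only by eye, and none looked shifted. They were not measured.
- **Disagreement:** the top view's bowl reading was useless because the arm covered it.
- **Forces:** highest reading was about 9 N, when the tray touched the pan.

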